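# Load the specimen tray and wedge its lip off the stand

### The arm

A 7-joint arm with a two-finger parallel gripper is mounted at the origin on the work surface. World frame = base frame: x ahead of the robot, y to its left, z up, the work surface at z = 0. Lengths are in m, angles in rad, forces in N, time in s.
With the tool pointing down it reaches from about 0.425 to 0.95 m from the base axis. Payload 4.7 kg.
Tool frame: the origin (TCP) lies at the very end of the fingers, on their centre line; the grasp point (between the pads) lies 19 mm behind it; z points along the fingers, y is the line along which they close (so a half turn about z gives the same grasp; the last joint's range is limited). The gripper opens to 85 mm and grips with 20 to 120 N. Pads are 22 mm wide; open, the fingers measure 114 mm over their backs; the gripper's body (76 mm by 85 mm) begins 54 mm behind the grasp point. The pads swing forward as they close: fully open they stand 13 mm farther back than shut.
Start: joints at [-1.307, 0.469, -0.049, 1.532, 0.024, 1.141, -0.082], TCP at [0.195, 0.646, 0.208] pointing down, gripper open.
Joint ranges: [-2.59, 2.59], [-0.33, 1.99], [-1.39, 1.29], [0.1, 2.45], [-1.04, 4.18], [0.21, 1.99], [-2.66, 2.66]. Speed limits (rad/s): [2.57, 2.57, 3.14, 3.14, 3.14, 3.14, 3.14].

### API

Orientations are given as [roll, pitch, yaw] about the fixed x, y, z axes, in that order (R = Rz(yaw) Ry(pitch) Rx(roll)).
In Python, from plant import telemetry, imaging, arm gives the robot as it stands.
- The arm moves only by the tool carry_out, never from a script. Its argument "targets" is one flat list of numbers, 7 for each row, row after row: the finger opening in cm, from 0 to 8.54, then the shift along the tool's x, y, z in cm, then the turn, a rotation vector about the tool's x, y, z in rad. A call has exactly 5 rows; each row is the pose to reach, as a shift and turn from the pose commanded when the call began, along the tool's axes at that moment; what a row does not reach only later rows make up. A row lasts 1/8 s, in which the tool goes at most 62.5 mm and 10.7 degrees, less where a joint would pass 70% of its speed; a pose out of reach is approached as far as the arm can. A call with a gripper value outside its range is refused whole. The fingers move at their own pace and stop on an object; the grip force is fixed at half the most. Time passes only in rows, so rows that repeat a pose let the fingers close, or fill a call up. It gives the time, the measured TCP pose, the force, the opening and the grip force at its end, in the units of the state.
- telemetry.state(): the state, without advancing time (a new reading comes with each control period).
- imaging.grab_frame(name): name is "side" or "top"; returns a dict with "color" (420x560x3 uint8, red, green, blue), "camera_matrix" (3x3 intrinsics, pixels), "rvec" (rotation vector, rad) and "tvec" (3), from world to camera coordinates, as OpenCV has them. Camera axes: x right, y down, z forward; pixel columns grow to the right and rows downward; lengths in m; the calibration is good to about 2 mm. A picture is of the moment at which its call begins. There is no depth.
- arm.close_job(): hands the job in; it is judged then, once.
The state is a dict: "time": time; "qpos": joint angles; "qd": joint speeds; "effort": joint torques, N m; "tool_pos": TCP position; "eef_rot": TCP orientation; "contact_force": force on the tool from outside, world axes, zero at the start; "wrist_torque": the same for the moment, N m; "grip_width": finger opening in m; "finger_force": force on a finger pad.
Only numpy, scipy, OpenCV 4.12 (cv2) and the standard library are available. Lean on these libraries where they do the work, as an engineer would, in place of code of your own. Each camera call takes 0.05 s, during which the arm holds its last target. There are 200 camera calls.

### The job

Pack the red-capped jar and the red-capped slide mailer, upright and down on the floor, into the empty end of the white box on the hinged tray, next to the two blue-capped ones that are already in it, and let go of them. Then take the orange levelling wedge by its block and, keeping it flat on the table, push its thin end under the tray's blue front lip until the lip just lifts off the stand's rails: about 4 mm, and at no time 10 mm or more. Finish while still gripping the wedge there, with nothing but the wedge holding the lip up, and leave the other things standing where they are.

Things in the scene. Friction and masses are not known exactly. Their poses are not given: they have to be found in the camera images.
- jar: loose white specimen jar with a red cap: upright cylinder, 36 mm across, 58 mm high, about 90 g. Origin: centre of its underside, z up.
- mailer: loose white slide mailer with a red cap: upright block, 28 mm (its x) x 40 mm (its y) x 58 mm high, about 80 g. Origin: centre of its underside, z up. In the box its 28 mm side lies along the box's length (its x parallel to the stand's x, either way round).
- jar_in: blue-capped jar, same size as the red one, already in the box. Origin: centre of its underside.
- mailer_in: blue-capped mailer, same size as the red one, already in the box at the hinge end. Origin: centre of its underside.
- wedge: orange levelling wedge, 120 mm long, 26 mm wide, lying on the table, about 150 g. Origin: middle of its underside; x points along it to the thin edge, z up. Ramp: 4 mm high at the thin edge (x = +60 mm), rising straight to 26 mm at x = -30 mm. Behind that its grip block, x = -60 to -30 mm, 26 mm wide, 46 mm high.
- stand: grey stand fixed to the table, carrying the hinged tray. Origin: on the table, straight below the middle of the tray's lip; x points from lip to hinge, z up. Two rails 14 mm wide, 10 mm high along x at y = -65 and +65 mm, x = -12 to 224 mm, with 24 mm high hinge posts at x = 205 mm. Between them it is open in front and under the tray to x = 200 mm. Tray plate 96 mm wide, top at z = 18 mm.
- box_floor (a point): middle of the empty part of the white box's floor (stand x = 53, y = 0, z = 18 mm at rest), axes parallel to the tray's (at rest the stand's); moves with the tray. Inside, the box runs over stand x = 16 to 156 mm, y = -23 to 23 mm; walls 4 mm thick, 14 mm high (rim z = 32 mm). x = 16 to 90 mm is empty, the blue-capped things fill the rest.
- lip (a point): lowest point of the lip, a blue bar 8 mm thick along the stand's y, at its middle: 10 mm above the table when the tray rests on the rails; it rises with the tray.
- tray (a joint): tilt of the tray in rad: 0 resting on the rails, grows as the lip rises; the hinge is 205 mm behind the lip, so 0.0195 is 4 mm of lift. The tray falls back under its own weight: loaded, the lip bears with about 4 N, and pushing the wedge takes about 5 to 15 N.
- mould_stack: bystander: stack of three steel embedding moulds, 56 x 42 x 30 mm. Origin: centre of its underside.
- forceps: bystander: steel forceps lying flat, 130 mm long, 6 mm high. Origin: centre of its underside.
- reagent_jar: bystander: amber jar with black cap, 64 mm across, 75 mm high. Origin: centre of its underside.
- cassette_stack: bystander: stack of five coloured cassettes, 40 x 30 x 30 mm. Origin: centre of its underside.
- slide_box: bystander: blue slide box with grey lid, 92 x 162 x 34 mm. Origin: centre of its underside.
- beaker: bystander: open clear plastic beaker, 70 mm across, 80 mm high. Origin: centre of its underside.

How it is judged:
By the outcome, as a careful person would: the job done as asked, in the order asked, and still so for the second after the job is handed in, while the arm keeps its last pose, push and grip.
It also fails if it takes over 70 s, if anything falls off the work surface, if the arm or the gripper's body presses on something with over 40 N, if the wrist force passes 120 N, or if a joint passes its speed limit or range.

## Working session

There is one attempt and no reset: what is moved stays moved. The work goes in short steps, Python scripts to look and compute and a tool call to move; the robot and the scene stay as the last step left them, time stands still between calls to the robot, and variables do not carry over. Pictures are saved under pics/ and viewed, at most 10 in all, crops included, and the job is handed in when it is done.

Besides the shell and the picture viewer there is one more tool, called after "Emit:" by a JSON object that holds its "fn" and its "kwargs", one argument or row to a line. carry_out: Moves the arm, as the interface text tells. Its arguments: {"type":"object","properties":{"targets":{"type":"array","items":{"type":"number"}}},"required":["targets"]}

```bash
mkdir -p pics; ls; python3 - <<'E'
from plant import telemetry, imaging
import cv2, numpy as np
print(telemetry.state())
for n in("top","side"):
    f=imaging.grab_frame(n); cv2.imwrite(f"pics/{n}0.png",f["color"][:,:,::-1]); np.savez(f"{n}0.npz",**f)
    print(n,f["camera_matrix"],f["rvec"],f["tvec"])
E
```

```text
pics
{'time': 0.0, 'qpos': array([-1.30689313,  0.46945443, -0.04857245,  1.53367754,  0.02407715,
        1.14098204, -0.08226166]), 'qd': array([-0.00088201, -0.00038461, -0.00016641,  0.00075941,  0.00071143,
       -0.00092975, -0.00085409]), 'effort': array([ 2.21430810e-04, -5.10309935e+01, -4.65708843e-02, -2.37720448e+01,
        1.06381989e-02,  7.49688334e-03,  3.03498879e-06]), 'tool_pos': array([0.19464918, 0.64568041, 0.20665956]), 'eef_rot': array([-3.13965677e+00,  5.93258019e-05,  2.84882951e+00]), 'contact_force': array([0.79102257, 1.16731639, 0.28277867]), 'wrist_torque': array([0.0206597 , 0.06844967, 0.01196736]), 'finger_force': 0.0, 'grip_width': 0.08538613734926513}
top [[379.17707209   0.         280.76488605]
 [  0.         379.17707209 210.3614616 ]
 [  0.           0.           1.        ]] [ 2.18438345 -2.11896288  0.14527248] [-0.0818948   0.61148249  0.9390106 ]
side [[450.72983577   0.         281.45982312]
 [  0.         450.72983577 206.84202068]
 [  0.           0.           1.        ]] [ 0.07866614 -2.88851527  1.15328741] [0.57906808 0.09976969 1.15428324]
```

View pics/top0.png

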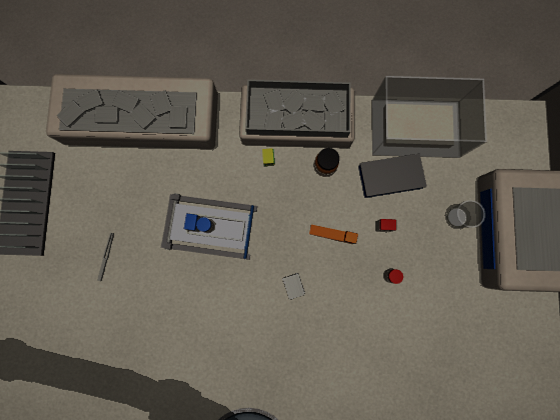

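View pics/side0.png

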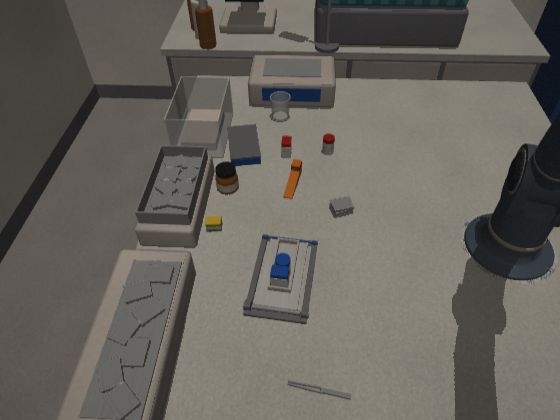

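The top view shows the wedge (333,235), mailer (388,225), jar (396,276), stand with its lip to the right at (251,232), and moulds (293,286). The side view shows the same things. Next I measure them.

```bash
cat > h.py <<'E'
import cv2, numpy as np
from scipy.spatial.transform import Rotation as R
def cam(f):
    return f["camera_matrix"],cv2.Rodrigues(f["rvec"])[0],np.ravel(f["tvec"])
def cast(f,uv,z):
    K,Rm,t=cam(f); uv=np.atleast_2d(uv).astype(float)
    d=np.c_[uv,np.ones(len(uv))]@np.linalg.inv(K).T@Rm; c=-Rm.T@t
    return c+d*((z-c[2])/d[:,2])[:,None]
def proj(f,p): return cv2.projectPoints(np.atleast_2d(np.float64(p)),f["rvec"],f["tvec"],f["camera_matrix"],None)[0][:,0]
def blobs(f,lo,hi,roi=None,amin=15):
    hsv=cv2.cvtColor(f["color"],cv2.COLOR_RGB2HSV); m=cv2.inRange(hsv,lo,hi)
    if lo[0]==0 and hi[0]<=6: m|=cv2.inRange(hsv,(172,lo[1],lo[2]),(180,255,255))
    if roi is not None:
        k=np.zeros_like(m); a,b,c,d=roi; k[b:d,a:c]=1; m=m*k
    cs=cv2.findContours(m,cv2.RETR_EXTERNAL,cv2.CHAIN_APPROX_NONE)[0]
    return [c for c in cs if cv2.contourArea(c)>amin]
RED=((0,150,50),(5,255,255)); ORA=((6,150,50),(18,255,255)); BLU=((100,130,40),(125,255,255))
E
python3 - <<'E'
from h import *
fs={n:dict(np.load(n+"0.npz")) for n in("top","side")}
for n,f in fs.items():
    K,Rm,t=cam(f); print(n,"cam",-Rm.T@t, "base px",proj(f,[[0,0,0],[.5,0,0],[.195,.646,.2]]).round())
    for nm,c in(("red",RED),("ora",ORA),("blu",BLU)):
        for b in blobs(f,*c):
            r=cv2.minAreaRect(b); print(n,nm,cv2.boundingRect(b),cv2.contourArea(b),np.round(r[0],1),np.round(r[1],1),round(r[2],1))
    im=f["color"][:,:,::-1]
    crop=im[180:310,160:420] if n=="top" else im[120:330,230:360]
    cv2.imwrite(f"pics/{n}c.png",cv2.resize(crop,None,fx=3 if n=="top" else 2.8,fy=3 if n=="top" else 2.8,interpolation=cv2.INTER_CUBIC))
E
```

```text
top cam [ 0.48224747 -0.06496295  1.01270711] base px [[248. 457.]
 [256. 254.]
 [-75. 394.]]
top red (389, 269, 14, 15) 141.5 [395.5 276. ] [14. 13.] 90.0
top red (381, 219, 15, 11) 137.5 [388. 224.] [10. 14.] 90.0
top ora (310, 225, 48, 18) 415.0 [333.3 233.8] [47.5 10.6] 10.6
top blu (184, 214, 27, 18) 300.0 [197.5 222.4] [25.7 15.6] 6.7
top blu (244, 205, 10, 53) 58.5 [248.1 231. ] [ 2.7 52.6] 8.1
top blu (490, 189, 5, 80) 55.5 [492.3 228.5] [79.1  1.7] 87.4
side cam [0.52746088 0.75488782 0.910809  ] base px [[508. 246.]
 [312. 238.]
 [552. 539.]]
side red (282, 136, 9, 11) 75.5 [286. 141.] [10.  8.] 90.0
side red (323, 134, 11, 10) 73.5 [328.  138.5] [ 9. 10.] 90.0
side ora (216, 174, 21, 12) 119.5 [226.1 179.7] [10.5 20.2] 87.0
side ora (284, 160, 18, 39) 316.0 [293.  178.9] [10.7 39. ] 14.0
side ora (195, 6, 20, 43) 496.0 [204.8  27.2] [41.8 16. ] 83.9
side blu (271, 253, 19, 26) 340.5 [280.2 265.3] [17.1 25.2] 8.1
side blu (231, 158, 29, 8) 120.0 [245.2 161.5] [ 5.5 28.2] 84.6
side blu (549, 99, 11, 24) 75.5 [555.8 110.9] [ 4.9 24.1] 26.6
side blu (262, 88, 59, 14) 431.5 [290.9  94.5] [58.  12.1] 1.1
```

View pics/topc.png

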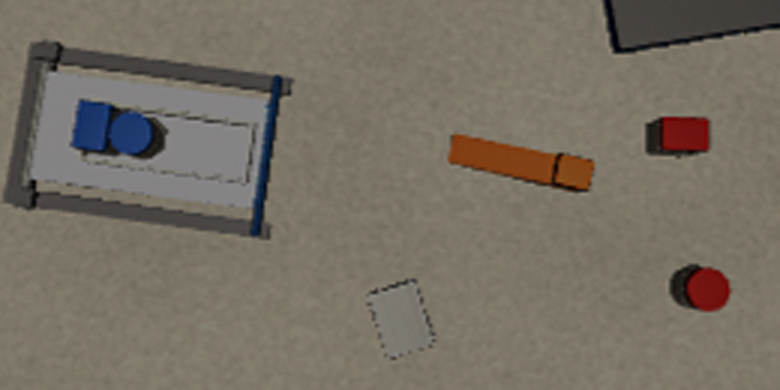

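View pics/sidec.png

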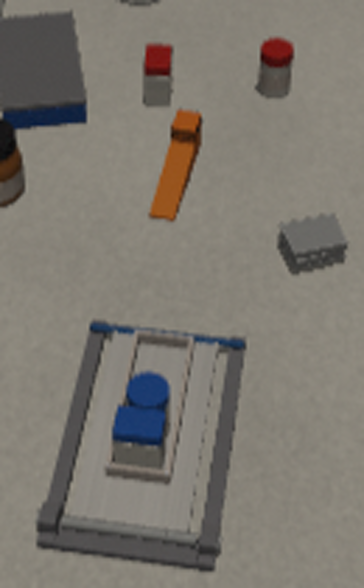

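The crops show stand x running left in the top view, and lip bar ends near full-image (252.5,206) and (246,258). The mailer's long side lies along world y, so it needs about a quarter turn. I compute poses next.

```bash
cat >> h.py <<'E'
def top_of(f,c,roi,z):   # rect of a blob cast on plane z: centre, sizes, long axis angle
    b=max(blobs(f,*c,roi=roi),key=cv2.contourArea)
    P=cast(f,b[:,0],z)[:,:2]; r=cv2.minAreaRect((P*1000).astype(np.float32))
    q=cv2.boxPoints(r); e=max(q[1]-q[0],q[2]-q[1],key=np.linalg.norm)
    return np.round(r[0],1),np.round(r[1],1),round(float(np.degrees(np.arctan2(e[1],e[0])))%180,1)
E
python3 - <<'E'
from h import *
T,S=[dict(np.load(n+"0.npz")) for n in("top","side")]
print("jar top",top_of(T,RED,(385,262,410,290),.058),"side",top_of(S,RED,(318,130,340,150),.058))
print("mailer top",top_of(T,RED,(375,212,400,235),.058),"side",top_of(S,RED,(275,130,297,150),.058))
print("caps top",top_of(T,BLU,(180,205,215,240),.076),"side",top_of(S,BLU,(265,245,295,285),.076))
print("lip top",top_of(T,BLU,(240,200,258,262),.018))
g=lambda f,p,o,s,z:print(cast(f,np.array(p)/s+o,z)[:,:2].round(4).tolist())
print("rail front corners");g(T,[[292,80],[291,94],[270,226],[269,238]],[160,180],3,.010)
print("lip ends");g(T,[[278,78],[257,234]],[160,180],3,.018)
print("post outer top corners");g(T,[[32,44],[6,204]],[160,180],3,.024)
print("box rim outer corners front, back");g(T,[[255,123],[249,183]],[160,180],3,.032)
print("wedge block top");g(T,[[557,152],[594,161],[590,190],[555,183]],[160,180],3,.046)
print("wedge thin edge");g(T,[[452,135],[449,164]],[160,180],3,.004)
print("side: wedge thin edge");g(S,[[150,217],[173,218]],[230,120],2.8,.004)
print("side: block top");g(S,[[178,111],[201,115],[197,132],[173,126]],[230,120],2.8,.046)
print("side lip ends");g(S,[[90,325],[245,343]],[230,120],2.8,.018)
print("side rail corners far");g(S,[[104,322]],[230,120],2.8,.01)
E
```

```text
jar top (array([ 455.6, -353.2]), array([32.3, 34.3]), 179.3) side (array([ 457.7, -347.8]), array([44.9, 30.6]), 89.7)
mailer top (array([ 584.9, -335.5]), array([25.4, 36.3]), 91.7) side (array([ 585.1, -329.7]), array([24.5, 48.6]), 92.7)
caps top (array([572.6, 142. ]), array([63.6, 38.8]), 85.0) side (array([573.8, 145.9]), array([70.1, 38.8]), 86.9)
lip top (array([560.1,  20.9]), array([  7.1, 138.2]), 174.2)
rail front corners
[[0.626, -0.0003], [0.6134, 0.0001], [0.4963, 0.0139], [0.4859, 0.0144]]
lip ends
[[0.6262, 0.0116], [0.489, 0.0243]]
post outer top corners
[[0.649, 0.229], [0.5081, 0.2418]]
box rim outer corners front, back
[[0.5842, 0.0288], [0.5322, 0.0318]]
wedge block top
[[0.5658, -0.2306], [0.5591, -0.2622], [0.5343, -0.2588], [0.5394, -0.2291]]
wedge thin edge
[[0.5817, -0.1442], [0.5558, -0.1421]]
side: wedge thin edge
[[0.5823, -0.1418], [0.559, -0.1416]]
side: block top
[[0.559, -0.2581], [0.5348, -0.2528], [0.5381, -0.2258], [0.5633, -0.234]]
side lip ends
[[0.6289, 0.0143], [0.4866, 0.0284]]
side rail corners far
[[0.6171, 0.0034]]
```

```bash
cat > mv.py <<'E'
# usage: mv.py x y z yawdeg ... -> shift (cm) along the tool axes and turn (rad) from the measured pose
import sys, numpy as np
from scipy.spatial.transform import Rotation as R
from plant import telemetry
s=telemetry.state(); Q=R.from_euler("xyz",s["eef_rot"])
Q0=R.from_euler("xyz",[np.pi,0,s["eef_rot"][2]])
print(round(s["time"],2),s["tool_pos"].round(4),np.degrees(s["eef_rot"]).round(2),s["contact_force"].round(1),round(s["grip_width"],4),round(s["finger_force"],1))
a=list(map(float,sys.argv[1:]))
for i in range(0,len(a),4):
    d=Q0.inv().apply(np.array(a[i:i+3])-s["tool_pos"])*100
    t=(Q0.inv()*R.from_euler("xyz",[np.pi,0,np.radians(a[i+3])])).as_rotvec()
    print(d.round(2),t.round(3))
E
python3 mv.py .45 .45 .25 135 .55 .1 .25 110 .456 -.353 .2 84.5
```

```text
0.1 [0.1947 0.6457 0.2067] [-179.9     0.    163.23] [ 0.3 -0.2  0.4] 0.0853 0.0
[-30.09 -11.37  -4.33] [ 0.    -0.     0.493]
[-49.77 -42.    -4.33] [ 0.    -0.     0.929]
[-53.84 -88.08   0.67] [-0.    -0.     1.374]
```

Emit:
{"fn": "carry_out", "kwargs": {
  "targets": [8.5,-30,-11.5,-4.3,0,0,0.5,8.5,-30,-11.5,-4.3,0,0,0.5,8.5,-30,-11.5,-4.3,0,0,0.5,8.5,-30,-11.5,-4.3,0,0,0.5,8.5,-30,-11.5,-4.3,0,0,0.5]
}}

```text
time: 0.72
tool_pos: [0.4408, 0.4552, 0.2491]
eef_rot: [-3.141, -0.0, 2.349]
contact_force: [0.4, 0.6, -0.2]
grip_width: 0.0851
finger_force: 0.0
```

```bash
python3 mv.py  .55 .1 .25 100 .5 -.2 .23 84.5 .456 -.353 .15 84.5
```

```text
0.72 [0.4408 0.4552 0.2491] [-179.97   -0.    134.59] [ 0.4  0.6 -0.2] 0.0851 0.0
[-32.96 -17.16  -0.09] [ 0.    -0.     0.604]
[-50.81 -41.78   1.91] [ 0.    -0.     0.874]
[-58.62 -55.66   9.91] [ 0.    -0.     0.874]
```

Emit:
{"fn": "carry_out", "kwargs": {
  "targets": [8.5,-33,-17,0,0,0,0.6,8.5,-33,-17,0,0,0,0.6,8.5,-33,-17,0,0,0,0.6,8.5,-33,-17,0,0,0,0.6,8.5,-33,-17,0,0,0,0.6]
}}

```text
time: 1.35
tool_pos: [0.5328, 0.1564, 0.2489]
eef_rot: [-3.141, -0.0, 1.749]
contact_force: [0.8, 1.0, -0.7]
grip_width: 0.0853
finger_force: 0.0
```

```bash
python3 mv.py .5 -.15 .23 84.5 .456 -.353 .15 84.5
```

```text
1.35 [0.5328 0.1564 0.2489] [-1.7998e+02 -1.0000e-02  1.0021e+02] [ 0.8  1.  -0.7] 0.0853 0.0
[-29.58  -8.65   1.89] [ 0.    -0.     0.274]
[-48.77 -16.58   9.89] [ 0.    -0.     0.274]
```

Emit:
{"fn": "carry_out", "kwargs": {
  "targets": [8.5,-29.5,-8.5,2,0,0,0.27,8.5,-29.5,-8.5,2,0,0,0.27,8.5,-29.5,-8.5,2,0,0,0.27,8.5,-29.5,-8.5,2,0,0,0.27,8.5,-29.5,-8.5,2,0,0,0.27]
}}

```text
time: 1.98
tool_pos: [0.5005, -0.1491, 0.2289]
eef_rot: [-3.142, -0.0, 1.478]
contact_force: [0.8, 0.1, -0.7]
grip_width: 0.0853
finger_force: 0.0
```

```bash
python3 mv.py .456 -.353 .12 84.5
```

```text
1.98 [ 0.5005 -0.1491  0.2289] [-1.80e+02 -2.00e-02  8.47e+01] [ 0.8  0.1 -0.7] 0.0853 0.0
[-20.72  -2.55  10.89] [ 0.    -0.     0.004]
```

Emit:
{"fn": "carry_out", "kwargs": {
  "targets": [7,-20.7,-2.5,10.9,0,0,0,7,-20.7,-2.5,10.9,0,0,0,7,-20.7,-2.5,10.9,0,0,0,7,-20.7,-2.5,10.9,0,0,0,7,-20.7,-2.5,10.9,0,0,0]
}}

```text
time: 2.6
tool_pos: [0.454, -0.354, 0.1182]
eef_rot: [-3.137, 0.001, 1.472]
contact_force: [-0.0, 0.5, 0.0]
grip_width: 0.0699
finger_force: 0.0
```

```bash
python3 mv.py .456 -.353 .022 84.5; python3 - <<'E'
from plant import imaging
import cv2
T=imaging.grab_frame("top")["color"][:,:,::-1][200:330,330:460]; S=imaging.grab_frame("side")["color"][:,:,::-1][80:210,260:390]
cv2.imwrite("pics/g1.png",cv2.resize(cv2.hconcat([T,S]),None,fx=3,fy=3,interpolation=cv2.INTER_CUBIC))
E
```

```text
2.6 [ 0.454  -0.354   0.1182] [-1.7974e+02  4.0000e-02  8.4330e+01] [-0.   0.5  0. ] 0.0699 0.0
[0.12 0.19 9.62] [-0.     0.    -0.003]
```

View pics/g1.png

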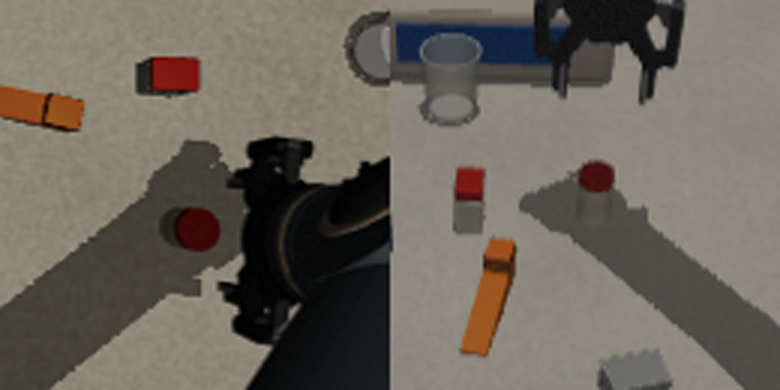

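The gripper appears to the right of the jar (jar cap at crop (197,229), fingertips near (232,183) and (228,290)). This may be parallax, so I check it by projecting the TCP.

```bash
python3 - <<'E'
from h import *
from plant import telemetry
p=telemetry.state()["tool_pos"]
for n,o,s in(("top",(330,200),0),("side",(260,80),390)):
    f=dict(np.load(n+"0.npz"))
    for q in (p,p+[.035,.0,.0],p+[-.035,0,0],p+[0,0,.019]): print(n,((proj(f,q)[0]-o)*3+[s,0]).round())
E
```

```text
top [217. 229.]
top [217. 183.]
top [218. 275.]
top [225. 230.]
side [599. 124.]
side [563. 123.]
side [634. 124.]
side [600. 107.]
```

Emit:
{"fn": "carry_out", "kwargs": {
  "targets": [7,0.1,0.2,4.8,0,0,0,7,0.1,0.2,9.5,0,0,0,7,0.1,0.2,9.5,0,0,0,3,0.1,0.2,9.5,0,0,0,3,0.1,0.2,9.5,0,0,0]
}}

```text
time: 3.32
tool_pos: [0.4609, -0.3508, 0.0274]
eef_rot: [3.138, 0.002, 1.479]
contact_force: [-0.6, 1.4, 9.1]
grip_width: 0.0345
finger_force: 27.3
```

Emit:
{"fn": "carry_out", "kwargs": {
  "targets": [3,0,0,0,0,0,0,3,0,0,0,0,0,0,3,0,0,0,0,0,0,3,0,0,0,0,0,0,3,0,0,0,0,0,0]
}}

```text
time: 3.95
tool_pos: [0.461, -0.3512, 0.0278]
eef_rot: [3.137, 0.002, 1.479]
contact_force: [-1.0, 0.7, 5.4]
grip_width: 0.0327
finger_force: 58.9
```

```bash
python3 mv.py .46 -.35 .2 84.5 .56 -.1 .2 84.5; python3 - <<'E'
from plant import imaging
import cv2
T=imaging.grab_frame("top")["color"][:,:,::-1][200:330,330:460]; S=imaging.grab_frame("side")["color"][:,:,::-1][80:210,260:390]
cv2.imwrite("pics/g2.png",cv2.resize(cv2.hconcat([T,S]),None,fx=3,fy=3,interpolation=cv2.INTER_CUBIC))
E
```

```text
3.95 [ 0.461  -0.3512  0.0278] [1.7976e+02 9.0000e-02 8.4720e+01] [-1.   0.7  5.4] 0.0327 58.9
[  0.11  -0.11 -17.22] [-0.    -0.     0.004]
[ 25.92   7.55 -17.22] [-0.    -0.     0.004]
```

View pics/g2.png

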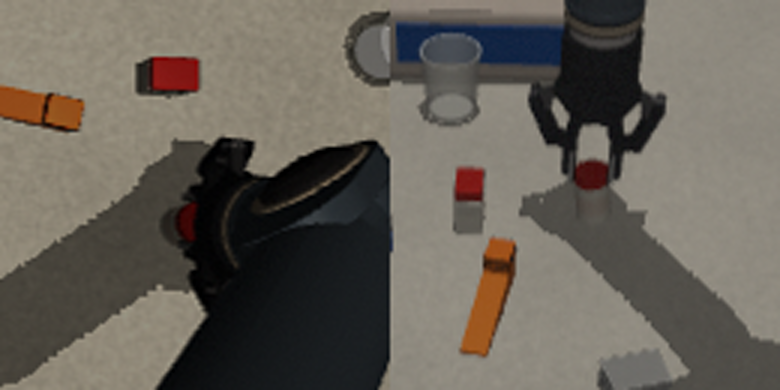

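The jar is held at 32.7 mm width, less than its diameter, and in the side view the fingertips end near cap level (~row 178). So the pads may be off-centre along y. I triangulate the fingertips from the two views.

```bash
cat >> h.py <<'E'
def tri(T,S,a,b):
    P=[c[0]@np.c_[c[1],c[2]] for c in (cam(T),cam(S))]
    X=cv2.triangulatePoints(P[0],P[1],np.float64(a).reshape(2,1),np.float64(b).reshape(2,1))[:,0]; X=X[:3]/X[3]
    return X.round(4),(proj(T,X)[0]-a).round(1),(proj(S,X)[0]-b).round(1)
E
python3 - <<'E'
from h import *
T,S=[dict(np.load(n+"0.npz")) for n in("top","side")]
t=lambda p:np.array(p)/3+[330,200]
s=lambda p:(np.array(p)-[390,0])/3+[260,80]
print("upper",tri(T,S,t((226,183)),s((560,97)))); print("lower",tri(T,S,t((219,287)),s((645,103))))
# g2 red pixels
im=cv2.imread("pics/g2.png"); hsv=cv2.cvtColor(im,cv2.COLOR_BGR2HSV)
m=cv2.inRange(hsv,(0,150,40),(5,255,255))|cv2.inRange(hsv,(172,150,40),(180,255,255))
for c in cv2.findContours(m,0,1)[0]:
    if cv2.contourArea(c)>100: print(cv2.boundingRect(c))
hsv=cv2.cvtColor(cv2.imread("pics/g1.png"),cv2.COLOR_BGR2HSV)
m=cv2.inRange(hsv,(0,150,40),(5,255,255))|cv2.inRange(hsv,(172,150,40),(180,255,255))
for c in cv2.findContours(m,0,1)[0]:
    if cv2.contourArea(c)>100: print("g1",cv2.boundingRect(c))
E
```

```text
upper (array([ 0.4948, -0.3478,  0.1513]), array([ 0.1, -1.1]), array([0.6, 0.1]))
lower (array([ 0.4153, -0.3411,  0.1516]), array([-0. ,  0.1]), array([-0.1, -0. ]))
(180, 203, 16, 37)
(456, 169, 27, 31)
(575, 162, 33, 27)
(150, 57, 49, 34)
g1 (177, 208, 43, 43)
g1 (456, 169, 27, 31)
g1 (580, 163, 33, 29)
g1 (151, 57, 48, 34)
```

The tips show about 20 mm higher than I assumed, so the grip sits near the top of the cap. I regrip about 12 mm lower.

Emit:
{"fn": "carry_out", "kwargs": {
  "targets": [6,0,0,0,0,0,0,6,0,0,0,0,0,0,6,0,0,0,0,0,0,6,0,0,0.6,0,0,0,6,0,0,1.2,0,0,0]
}}

```text
time: 4.68
tool_pos: [0.4594, -0.3499, 0.0125]
eef_rot: [-3.141, -0.0, 1.479]
contact_force: [-0.3, 0.6, 0.7]
grip_width: 0.06
finger_force: 0.0
```

Emit:
{"fn": "carry_out", "kwargs": {
  "targets": [3,0,0,0,0,0,0,3,0,0,0,0,0,0,3,0,0,0,0,0,0,3,0,0,0,0,0,0,3,0,0,0,0,0,0]
}}

```text
time: 5.3
tool_pos: [0.4595, -0.35, 0.0131]
eef_rot: [3.142, -0.0, 1.479]
contact_force: [-0.1, 0.1, -0.9]
grip_width: 0.0344
finger_force: 59.1
```

```bash
python3 mv.py .46 -.35 .2 84.5 .56 -.1 .2 84.5; python3 - <<'E'
from plant import imaging
import cv2
T=imaging.grab_frame("top")["color"][:,:,::-1][230:330,340:440]; S=imaging.grab_frame("side")["color"][:,:,::-1][90:190,280:380]
cv2.imwrite("pics/g3.png",cv2.resize(cv2.hconcat([T,S]),None,fx=4,fy=4,interpolation=cv2.INTER_CUBIC))
E
```

```text
5.3 [ 0.4595 -0.35    0.0131] [179.99  -0.    84.73] [-0.1  0.1 -0.9] 0.0344 59.1
[ 1.000e-02  5.000e-02 -1.869e+01] [ 0.    -0.     0.004]
[ 25.82   7.71 -18.69] [ 0.    -0.     0.004]
```

View pics/g3.png

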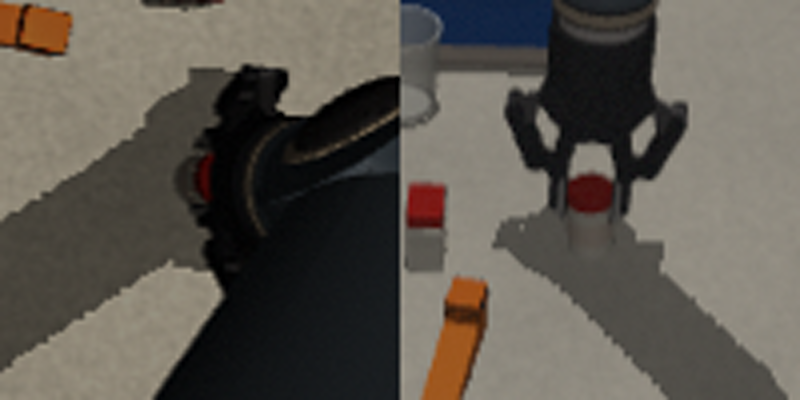

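Jar is gripped well now: width 34.4 mm, no vertical force. Lift and carry.

Emit:
{"fn": "carry_out", "kwargs": {
  "targets": [3,0,0,-6,0,0,0,3,0,0,-12,0,0,0,3,5,2,-14,0,0,0,3,11,4,-14,0,0,0,3,16,6,-14,0,0,0]
}}

```text
time: 6.02
tool_pos: [0.5348, -0.194, 0.1537]
eef_rot: [3.14, -0.001, 1.479]
contact_force: [-0.0, -0.2, -1.3]
grip_width: 0.0343
finger_force: 59.7
```

```bash
python3 mv.py .565 .04 .15 84.5 .5668 .0914 .12 84.5
```

```text
6.03 [ 0.5348 -0.194   0.1537] [ 1.7993e+02 -5.0000e-02  8.4760e+01] [-0.  -0.2 -1.3] 0.0343 59.7
[23.58  0.88  0.37] [ 0.    -0.     0.005]
[28.71  0.59  3.37] [ 0.    -0.     0.005]
```

Emit:
{"fn": "carry_out", "kwargs": {
  "targets": [3,6,0.5,0,0,0,0,3,12,0.6,0,0,0,0,3,18,0.6,0.5,0,0,0,3,24,0.6,1.5,0,0,0,3,28.7,0.6,3.4,0,0,0.005]
}}

```text
time: 6.65
tool_pos: [0.5669, 0.0922, 0.1195]
eef_rot: [3.14, -0.002, 1.476]
contact_force: [0.6, 0.3, -0.9]
grip_width: 0.0345
finger_force: 59.7
```

Emit:
{"fn": "carry_out", "kwargs": {
  "targets": [3,0,0,0,0,0,0,3,0,0,0,0,0,0,3,0,0,0,0,0,0,3,0,0,0,0,0,0,3,0,0,0,0,0,0]
}}

```text
time: 7.28
tool_pos: [0.5664, 0.0882, 0.1194]
eef_rot: [3.141, -0.0, 1.472]
contact_force: [0.1, 0.3, -1.1]
grip_width: 0.0344
finger_force: 59.7
```

```bash
python3 mv.py .5668 .0914 .06 84.5; python3 - <<'E'
from h import *
from plant import imaging
T=imaging.grab_frame("top"); S=imaging.grab_frame("side")
np.savez("T1.npz",**T);np.savez("S1.npz",**S)
for n,f in(("T",T),("S",S)):
    for b in blobs(f,(0,150,30),(5,255,255)): print(n,cv2.boundingRect(b))
im=cv2.hconcat([T["color"][170:270,170:270],S["color"][190:290,230:330]])[:,:,::-1]
cv2.imwrite("pics/g4.png",cv2.resize(im,None,fx=4,fy=4,interpolation=cv2.INTER_CUBIC))
E
```

```text
7.28 [0.5664 0.0882 0.1194] [ 1.7998e+02 -2.0000e-02  8.4370e+01] [ 0.1  0.3 -1.1] 0.0344 59.7
[0.32 0.01 5.94] [ 0.     0.    -0.002]
T (380, 219, 16, 11)
T (216, 218, 8, 13)
S (277, 213, 15, 15)
```

View pics/g4.png

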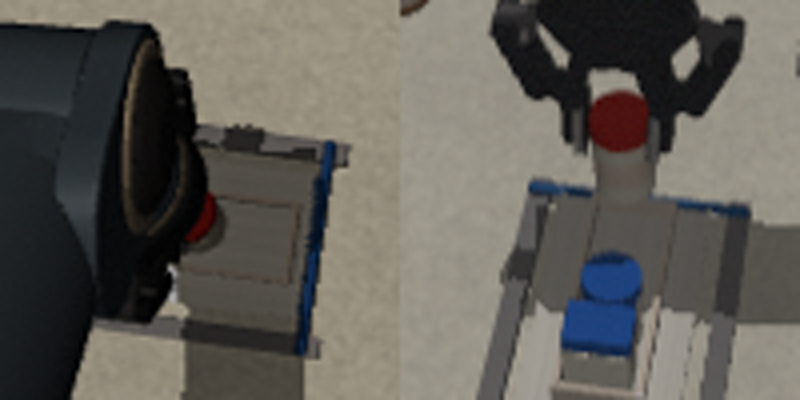

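Cap at side crop (620,121), upright, above the box's empty end; the top view is half blocked by the gripper. I compute its position.

```bash
python3 - <<'E'
from h import *
T,S=[dict(np.load(n)) for n in("T1.npz","S1.npz")]
print("side far edge -> y+18:",cast(S,[284,212.5],.164)+[0,.018,0]); print("side centre row",cast(S,[284,218],.164))
print("top right edge:",cast(T,[223.5,224],.164)+[0,.018,0])
print("lip",top_of(T,BLU,(240,200,258,262),.018))
# same check for caps of blue ones in side view: far edge of jar_in, centre column
b=max(blobs(S,*BLU,roi=(265,245,295,285)),key=cv2.contourArea); print(cv2.boundingRect(b))
p=b[:,0]; top=p[p[:,1]<p[:,1].min()+8]; u=(top[:,0].min()+top[:,0].max())/2; v=p[:,1].min()-.5
print("jar_in axis",u,v,cast(S,[u,v],.076)+[0,.018,0])
E
```

```text
side far edge -> y+18: [[0.5690502  0.08195219 0.164     ]]
side centre row [[0.56814061 0.08067382 0.164     ]]
top right edge: [[0.56224176 0.08219297 0.164     ]]
lip (array([524.4,  23.6]), array([ 5.9, 71. ]), 174.3)
(271, 254, 19, 25)
jar_in axis 282.0 253.5 [[0.57153474 0.13061721 0.076     ]]
```

Emit:
{"fn": "carry_out", "kwargs": {
  "targets": [3,0.7,-0.2,0,0,0,0,3,0.7,-0.2,3,0,0,0,3,0.7,-0.2,6,0,0,0,3,0.7,-0.2,6,0,0,0,3,0.7,-0.2,6.8,0,0,0]
}}

```text
time: 8.0
tool_pos: [0.5663, 0.0965, 0.0522]
eef_rot: [3.139, -0.001, 1.474]
contact_force: [1.1, 0.7, -1.2]
grip_width: 0.0341
finger_force: 59.8
```

Emit:
{"fn": "carry_out", "kwargs": {
  "targets": [3,0,0,0,0,0,0,3,0,0,0.7,0,0,0,3,0,0,1.4,0,0,0,3,0,0,2.0,0,0,0,3,0,0,2.0,0,0,0]
}}

```text
time: 8.62
tool_pos: [0.5649, 0.0961, 0.0309]
eef_rot: [-3.141, 0.0, 1.474]
contact_force: [-0.4, 1.0, -1.3]
grip_width: 0.0343
finger_force: 59.6
```

```bash
python3 mv.py; python3 - <<'E'
from h import *
from plant import imaging
S=imaging.grab_frame("side");np.savez("S2.npz",**S)
for b in blobs(S,(0,150,30),(5,255,255)): print(cv2.boundingRect(b))
E
```

```text
8.62 [0.5649 0.0961 0.0309] [-179.98    0.     84.44] [-0.4  1.  -1.3] 0.0343 59.6
(278, 241, 14, 13)
```

Emit:
{"fn": "carry_out", "kwargs": {
  "targets": [3,0,0,0.1,0,0,0,3,0,0,0.2,0,0,0,3,0,0,0.2,0,0,0,3,0,0,0.2,0,0,0,3,0,0,0.2,0,0,0]
}}

```text
time: 9.3
tool_pos: [0.5651, 0.0963, 0.0305]
eef_rot: [-3.141, -0.001, 1.474]
contact_force: [-4.3, -0.5, 11.2]
grip_width: 0.0342
finger_force: 61.0
```

```bash
python3 - <<'E'
from h import *
S=dict(np.load("S2.npz"))
print("jar",cast(S,[284.5,240.5],.076)+[0,.018,0])
E
```

```text
jar [[0.56781246 0.09141959 0.076     ]]
```

Emit:
{"fn": "carry_out", "kwargs": {
  "targets": [5.5,0,0,-0.2,0,0,0,5.5,0,0,-0.2,0,0,0,5.5,0,0,-0.2,0,0,0,5.5,0,0,-4,0,0,0,5.5,0,0,-9,0,0,0]
}}

```text
time: 9.93
tool_pos: [0.5639, 0.096, 0.1188]
eef_rot: [-3.138, 0.002, 1.474]
contact_force: [0.8, 0.0, 0.4]
grip_width: 0.0551
finger_force: 0.0
```

```bash
python3 mv.py .56 -.1 .15 60 .585 -.3355 .12 1.7
```

```text
9.93 [0.5639 0.096  0.1188] [-1.7982e+02  1.0000e-01  8.4440e+01] [0.8 0.  0.4] 0.0551 0.0
[-19.54   1.51  -3.12] [ 0.    -0.     0.427]
[-42.74   6.28  -0.12] [ 0.    -0.     1.444]
```

Emit:
{"fn": "carry_out", "kwargs": {
  "targets": [6.5,-4,0.5,-3,0,0,0.1,6.5,-10,1,-3,0,0,0.28,6.5,-16,2,-3,0,0,0.46,6.5,-22,3,-3,0,0,0.64,6.5,-28,4,-3,0,0,0.82]
}}

```text
time: 10.55
tool_pos: [0.5777, -0.1879, 0.1491]
eef_rot: [-3.142, -0.0, 0.648]
contact_force: [1.9, 0.6, -0.3]
grip_width: 0.065
finger_force: 0.0
```

```bash
python3 mv.py .585 -.3355 .12 1.7; python3 - <<'E'
from h import *
from plant import imaging
T=imaging.grab_frame("top");S=imaging.grab_frame("side");np.savez("T2.npz",**T);np.savez("S3.npz",**S)
for n,f in(("T",T),("S",S)):
    for b in blobs(f,(0,150,30),(5,255,255)): print(n,cv2.boundingRect(b))
im=cv2.hconcat([T["color"][170:270,170:270],S["color"][190:290,230:330]])[:,:,::-1]
cv2.imwrite("pics/g5.png",cv2.resize(im,None,fx=4,fy=4,interpolation=cv2.INTER_CUBIC))
E
```

```text
10.55 [ 0.5777 -0.1879  0.1491] [-1.800e+02 -3.000e-02  3.716e+01] [ 1.9  0.6 -0.3] 0.065 0.0
[-8.33 12.2   2.91] [ 0.    -0.     0.619]
T (211, 221, 15, 14)
T (386, 220, 10, 10)
S (280, 241, 14, 14)
S (282, 136, 9, 11)
```

View pics/g5.png

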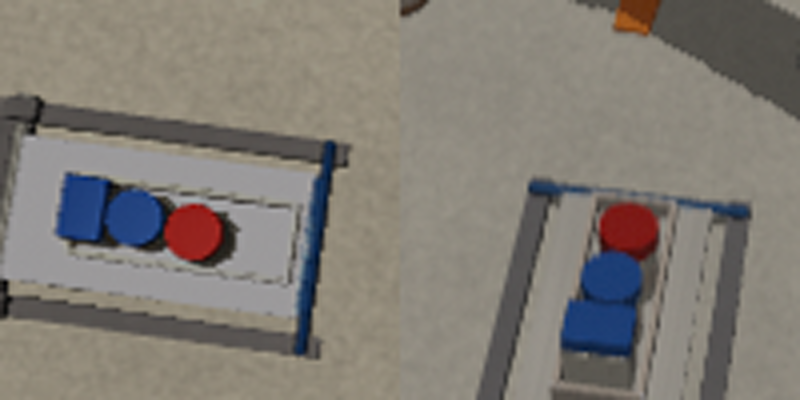

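Red jar stands in the box (top crop (194,233)) next to the blue jar, with clear space up to the front wall. On to the mailer.

Emit:
{"fn": "carry_out", "kwargs": {
  "targets": [6.5,-4,5,0,0,0,0.18,6.5,-8.3,10,0,0,0,0.36,6.5,-8.3,12.2,1,0,0,0.54,6.5,-8.3,12.2,2.9,0,0,0.62,6.5,-8.3,12.2,2.9,0,0,0.62]
}}

```text
time: 11.28
tool_pos: [0.5852, -0.3325, 0.1179]
eef_rot: [-3.14, 0.004, 0.035]
contact_force: [0.3, 0.3, -0.2]
grip_width: 0.0651
finger_force: 0.0
```

```bash
python3 mv.py .585 -.3355 .011 1.7; python3 - <<'E'
from h import *
T=dict(np.load("T2.npz"));S=dict(np.load("S3.npz"))
print(top_of(T,RED,(200,210,235,245),.076),top_of(S,RED,(270,235,300,260),.076))
for c in ((180,205,215,240),): print(top_of(T,BLU,c,.076), top_of(T,BLU,(240,200,258,262),.018))
E
```

```text
11.28 [ 0.5852 -0.3325  0.1179] [-179.88    0.22    2.03] [ 0.3  0.3 -0.2] 0.0651 0.0
[-0.03  0.3  10.69] [-0.    -0.     0.006]
(array([561.5,  90.7]), array([32.3, 34.9]), 91.7) (array([562.1,  94.1]), array([30.8, 38.9]), 92.3)
(array([572.6, 141.8]), array([63.9, 38.8]), 85.0) (array([559.,  21.]), array([  7.8, 135.9]), 174.2)
```

Emit:
{"fn": "carry_out", "kwargs": {
  "targets": [6.5,0,0.3,5,0,0,0,6.5,0,0.3,10.7,0,0,0,6.5,0,0.3,10.7,0,0,0,3,0,0.3,10.7,0,0,0,3,0,0.3,10.7,0,0,0]
}}

```text
time: 11.9
tool_pos: [0.588, -0.3381, 0.0166]
eef_rot: [3.139, -0.005, 0.034]
contact_force: [0.8, 0.7, 3.2]
grip_width: 0.0386
finger_force: 60.5
```

Emit:
{"fn": "carry_out", "kwargs": {
  "targets": [3,0,0,0,0,0,0,3,0,0,0,0,0,0,3,0,0,0,0,0,0,3,0,0,0,0,0,0,3,0,0,0,0,0,0]
}}

```text
time: 12.52
tool_pos: [0.5881, -0.3381, 0.0166]
eef_rot: [3.139, -0.005, 0.034]
contact_force: [-0.2, 1.8, 8.4]
grip_width: 0.0391
finger_force: 60.8
```

```bash
python3 mv.py .57 -.2 .16 40 .56 .03 .15 84.5
```

```text
12.53 [ 0.5881 -0.3381  0.0166] [179.85  -0.29   1.96] [-0.2  1.8  8.4] 0.0391 60.8
[ -1.33 -13.86 -14.34] [ 0.     0.    -0.664]
[ -1.54 -36.88 -13.34] [ 0.     0.    -1.441]
```

Emit:
{"fn": "carry_out", "kwargs": {
  "targets": [3,0,0,-5,0,0,0,3,0,0,-11,0,0,0,3,-0.5,-5,-14,0,0,-0.18,3,-1,-10,-14,0,0,-0.36,3,-1.3,-15,-14,0,0,-0.54]
}}

```text
time: 13.15
tool_pos: [0.5681, -0.1861, 0.1549]
eef_rot: [3.14, -0.003, 0.579]
contact_force: [0.4, 0.8, -0.3]
grip_width: 0.0387
finger_force: 60.7
```

```bash
python3 mv.py .563 .057 .12 84.5
```

```text
13.15 [ 0.5681 -0.1861  0.1549] [ 1.7991e+02 -1.5000e-01  3.3190e+01] [ 0.4  0.8 -0.3] 0.0387 60.7
[ 12.88 -20.62   3.49] [ 0.     0.    -0.896]
```

Emit:
{"fn": "carry_out", "kwargs": {
  "targets": [3,2.5,-4,0,0,0,-0.18,3,5,-8,0,0,0,-0.36,3,7.5,-12,0,0,0,-0.54,3,10,-16,0,0,0,-0.72,3,12.9,-20.6,1.5,0,0,-0.9]
}}

```text
time: 13.78
tool_pos: [0.5659, 0.0564, 0.1405]
eef_rot: [3.136, -0.002, 1.478]
contact_force: [-0.4, 0.2, -0.2]
grip_width: 0.0386
finger_force: 60.7
```

Emit:
{"fn": "carry_out", "kwargs": {
  "targets": [3,0,0,1.5,0,0,0,3,0,0,1.5,0,0,0,3,0,0,1.5,0,0,0,3,0,0,1.5,0,0,0,3,0,0,1.5,0,0,0]
}}

```text
time: 14.4
tool_pos: [0.5649, 0.0551, 0.1236]
eef_rot: [3.141, -0.0, 1.472]
contact_force: [0.7, 0.2, -0.7]
grip_width: 0.0385
finger_force: 60.6
```

```bash
python3 mv.py .563 .057 .06 84.5; python3 - <<'E'
from h import *
from plant import imaging
T=imaging.grab_frame("top"); S=imaging.grab_frame("side")
np.savez("T4.npz",**T);np.savez("S4.npz",**S)
for n,f in(("T",T),("S",S)):
    for b in blobs(f,(0,150,30),(5,255,255)):
        print(n,cv2.boundingRect(b),np.round(cv2.minAreaRect(b),1) if 0 else cv2.approxPolyDP(b,2,True)[:,0].tolist())
im=cv2.hconcat([T["color"][170:270,170:270],S["color"][170:270,230:330]])[:,:,::-1]
cv2.imwrite("pics/g6.png",cv2.resize(im,None,fx=4,fy=4,interpolation=cv2.INTER_CUBIC))
E
```

```text
14.4 [0.5649 0.0551 0.1236] [ 1.7995e+02 -1.0000e-02  8.4360e+01] [ 0.7  0.2 -0.7] 0.0385 60.6
[ 0.18 -0.2   6.36] [ 0.     0.    -0.002]
S (280, 241, 15, 14) [[282, 242], [281, 251], [289, 254], [293, 252], [294, 246], [291, 242]]
S (277, 205, 17, 13) [[278, 206], [278, 215], [293, 216], [293, 206]]
```

View pics/g6.png

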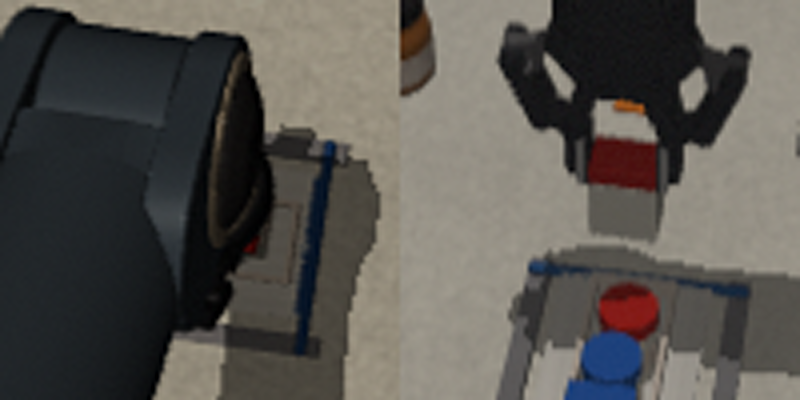

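```bash
python3 - <<'E'
from h import *
S=dict(np.load("S4.npz"));T=dict(np.load("T4.npz"))
for v in (204.5,205.5): print("mailer",cast(S,[285.6,v],.165)+[0.0013,.014,0])
print(cast(S,[[277.2,205],[294,206]],.165))
b=blobs(T,(0,150,25),(5,255,255),roi=(220,200,250,250),amin=2)
for c in b: print(cv2.boundingRect(c)); x=c[:,0][:,0].max()+.5; print(cast(T,[x,230],.165)+[0,.014,0])
E
```

```text
mailer [[0.56798753 0.05371232 0.165     ]]
mailer [[0.56782289 0.05688187 0.165     ]]
[[0.58583529 0.04224527 0.165     ]
 [0.54726067 0.04351682 0.165     ]]
(231, 229, 4, 4)
[[0.54941758 0.05274331 0.165     ]]
```

Emit:
{"fn": "carry_out", "kwargs": {
  "targets": [3,0,-0.22,0,0,0,0,3,0,-0.22,3,0,0,0,3,0,-0.22,6,0,0,0,3,0,-0.22,6.6,0,0,0,3,0,-0.22,6.6,0,0,0]
}}

```text
time: 15.12
tool_pos: [0.5626, 0.0559, 0.0574]
eef_rot: [3.141, 0.0, 1.474]
contact_force: [0.5, 0.0, -1.2]
grip_width: 0.0388
finger_force: 60.6
```

```bash
python3 mv.py .563 .055 .0346 84.5; python3 - <<'E'
from h import *
from plant import imaging
S=imaging.grab_frame("side");np.savez("S5.npz",**S)
for b in blobs(S,(0,150,25),(5,255,255)): print(cv2.boundingRect(b))
im=S["color"][185:285,230:330][:,:,::-1]
cv2.imwrite("pics/g7.png",cv2.resize(im,None,fx=5,fy=5,interpolation=cv2.INTER_CUBIC))
E
```

```text
15.12 [0.5626 0.0559 0.0574] [179.99   0.    84.44] [ 0.5  0.  -1.2] 0.0388 60.6
[-0.09  0.05  2.28] [ 0.     0.    -0.001]
(280, 241, 15, 14)
(278, 224, 17, 12)
```

View pics/g7.png

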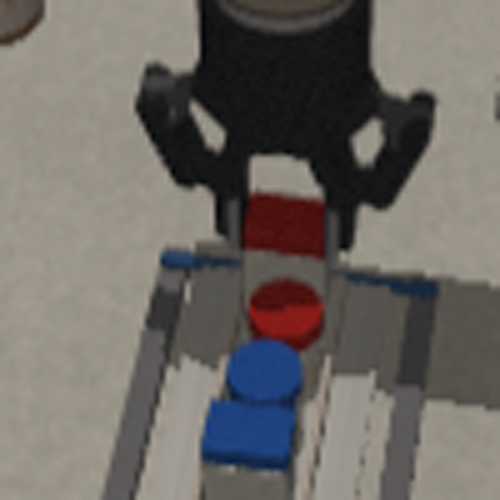

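```bash
python3 - <<'E'
from h import *
S=dict(np.load("S5.npz"))
for v in (223.5,224.5): print("mailer",cast(S,[286.1,v],.0988)+[0.0013,.014,0])
P=lambda x,y,z:[.5602+.0958*x-.9954*y,.0202+.9954*x+.0958*y,z]
x=.0345
q=proj(S,[P(x-.014,.02,.0988),P(x-.014,-.02,.0988),P(x+.014,.02,.0988),P(x+.014,-.02,.0988)])
print("expected corners",q.round(1).tolist(), (q-[230,185])*5)
E
```

```text
mailer [[0.56698954 0.05333435 0.0988    ]]
mailer [[0.56682632 0.05652363 0.0988    ]]
expected corners [[295.8, 224.9], [279.3, 223.0], [294.2, 233.7], [277.4, 231.8]] [[329.04780111 199.32101359]
 [246.53308636 190.21986073]
 [321.19375853 243.64134688]
 [237.2368041  234.18997978]]
```

Emit:
{"fn": "carry_out", "kwargs": {
  "targets": [3,-0.1,0.05,0.7,0,0,0,3,-0.1,0.05,1.4,0,0,0,3,-0.1,0.05,2.0,0,0,0,3,-0.1,0.05,2.3,0,0,0,3,-0.1,0.05,2.3,0,0,0]
}}

```text
time: 15.8
tool_pos: [0.5624, 0.055, 0.0346]
eef_rot: [-3.14, -0.001, 1.474]
contact_force: [-2.2, -0.3, 5.4]
grip_width: 0.0388
finger_force: 61.2
```

```bash
python3 mv.py
```

```text
15.8 [0.5624 0.055  0.0346] [-1.7993e+02 -3.0000e-02  8.4430e+01] [-2.2 -0.3  5.4] 0.0388 61.2
```

Emit:
{"fn": "carry_out", "kwargs": {
  "targets": [6,0,0,-0.1,0,0,0,6,0,0,-0.1,0,0,0,6,0,0,-0.1,0,0,0,6,0,0,-4,0,0,0,6,0,0,-9,0,0,0]
}}

```text
time: 16.42
tool_pos: [0.5618, 0.0549, 0.1241]
eef_rot: [-3.139, 0.001, 1.474]
contact_force: [1.5, 0.2, 0.7]
grip_width: 0.0601
finger_force: 0.0
```

```bash
python3 mv.py .5497 -.2452 .15 79.4 .5497 -.2452 .1 79.4
```

```text
16.43 [0.5618 0.0549 0.1241] [-1.7984e+02  7.0000e-02  8.4440e+01] [1.5 0.2 0.7] 0.0601 0.0
[-29.99   1.71  -2.59] [-0.    -0.     0.088]
[-29.99   1.71   2.41] [-0.    -0.     0.088]
```

Emit:
{"fn": "carry_out", "kwargs": {
  "targets": [6,-6,0.5,-2,0,0,0,6,-12,0.8,-2,0,0,0,6,-18,1.2,-2,0,0,0.05,6,-24,1.6,-1,0,0,0.09,6,-30,1.7,0,0,0,0.09]
}}

```text
time: 17.05
tool_pos: [0.5508, -0.2469, 0.1239]
eef_rot: [3.141, -0.0, 1.384]
contact_force: [1.1, 0.1, 0.4]
grip_width: 0.0602
finger_force: 0.0
```

```bash
python3 mv.py .5497 -.2452 .012 79.4; python3 - <<'E'
from h import *
from plant import imaging
T=imaging.grab_frame("top"); S=imaging.grab_frame("side");np.savez("T6.npz",**T);np.savez("S6.npz",**S)
for n,f,r in(("T",T,(200,205,245,245)),("S",S,(265,215,305,265))):
    for b in blobs(f,*RED,roi=r): print(n,cv2.boundingRect(b),top_of(f,RED,r,.076))
for n,f in(("T",T),("S",S)):
    for b in blobs(f,*ORA): print(n,"ora",cv2.boundingRect(b))
im=cv2.hconcat([T["color"][170:270,170:270],S["color"][190:290,230:330]])[:,:,::-1]
cv2.imwrite("pics/g8.png",cv2.resize(im,None,fx=4,fy=4,interpolation=cv2.INTER_CUBIC))
E
```

```text
17.05 [ 0.5508 -0.2469  0.1239] [ 1.7996e+02 -1.0000e-02  7.9320e+01] [1.1 0.1 0.4] 0.0602 0.0
[ 0.15 -0.14 11.19] [ 0.     0.    -0.001]
T (211, 221, 15, 14) (array([561.6,  52.3]), array([28.7, 39. ]), 171.3)
T (227, 220, 14, 17) (array([561.6,  52.3]), array([28.7, 39. ]), 171.3)
S (279, 229, 17, 26) (array([563.2,  75.6]), array([74.5, 38.9]), 87.7)
T ora (345, 232, 11, 10)
T ora (310, 225, 35, 17)
T ora (316, 160, 21, 13)
S ora (216, 174, 21, 12)
S ora (284, 160, 18, 39)
S ora (195, 6, 20, 43)
S ora (187, 0, 7, 28)
```

View pics/g8.png

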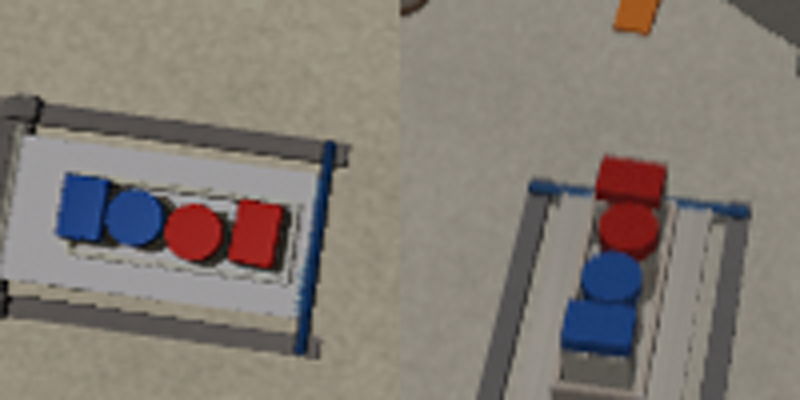

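The mailer stands in the box between jar and front wall (top crop (255,233)), inside the walls. That picture is also past my limit of 10, so I work from numbers from here on. Now I grip the wedge block.

Emit:
{"fn": "carry_out", "kwargs": {
  "targets": [5,0.15,-0.1,5,0,0,0,5,0.15,-0.1,10,0,0,0,5,0.15,-0.1,11.5,0,0,0,5,0.15,-0.1,11.5,0,0,0,5,0.15,-0.1,11.5,0,0,0]
}}

```text
time: 17.77
tool_pos: [0.5514, -0.2444, 0.011]
eef_rot: [3.138, 0.001, 1.384]
contact_force: [0.2, 0.2, 0.3]
grip_width: 0.0502
finger_force: 0.0
```

Emit:
{"fn": "carry_out", "kwargs": {
  "targets": [2,0,0,0,0,0,0,2,0,0,0,0,0,0,2,0,0,0,0,0,0,2,0,0,0,0,0,0,2,0,0,0,0,0,0]
}}

```text
time: 18.4
tool_pos: [0.5511, -0.2441, 0.0109]
eef_rot: [3.139, -0.0, 1.384]
contact_force: [-1.1, 1.1, 6.4]
grip_width: 0.0243
finger_force: 59.5
```

```bash
python3 mv.py .534 -.245 .012 84.5; python3 - <<'E'
from h import *
from plant import imaging
S=imaging.grab_frame("side");T=imaging.grab_frame("top")
for n,f in(("T",T),("S",S)):
    for b in blobs(f,*ORA): print(n,"ora",cv2.boundingRect(b), cv2.approxPolyDP(b,1.5,True)[:,0].tolist() if cv2.boundingRect(b)[1]>130 else '')
E
```

```text
18.4 [ 0.5511 -0.2441  0.0109] [ 1.7983e+02 -1.0000e-02  7.9290e+01] [-1.1  1.1  6.4] 0.0243 59.5
[-0.41 -1.66 -0.11] [ 0.     0.    -0.091]
T ora (310, 225, 33, 16) [[311, 225], [311, 234], [336, 240], [342, 236], [342, 231]]
S ora (216, 174, 21, 12) [[236, 175], [227, 179], [219, 178], [216, 175], [216, 180], [220, 184], [231, 184], [236, 180]]
S ora (284, 160, 17, 39) [[293, 160], [291, 164], [291, 171], [284, 193], [285, 197], [292, 197], [298, 180], [300, 169], [298, 168], [299, 161]]
S ora (195, 6, 20, 43)
```

```bash
python3 mv.py .540 -.19 .0115 84.5 .5485 -.1045 .0115 84.5
```

```text
18.5 [ 0.5511 -0.2441  0.0109] [ 1.7984e+02 -1.0000e-02  7.9280e+01] [-1.2  1.6  6.2] 0.024 59.5
[ 5.11 -2.09 -0.06] [ 0.     0.    -0.091]
[13.67 -2.85 -0.06] [ 0.     0.    -0.091]
```

Emit:
{"fn": "carry_out", "kwargs": {
  "targets": [2,1.0,-0.4,-0.05,0,0,-0.02,2,2.0,-0.8,-0.05,0,0,-0.04,2,3.0,-1.2,-0.05,0,0,-0.06,2,4.0,-1.6,-0.05,0,0,-0.08,2,5.1,-2.1,-0.05,0,0,-0.09]
}}

```text
time: 19.12
tool_pos: [0.5402, -0.1908, 0.0109]
eef_rot: [3.137, 0.003, 1.474]
contact_force: [0.7, -4.8, 5.2]
grip_width: 0.0242
finger_force: 59.7
```

```bash
python3 mv.py .5485 -.1045 .0115 84.5;  python3 - <<'E'
from h import *
from plant import imaging
S=imaging.grab_frame("side");T=imaging.grab_frame("top")
for n,f in(("T",T),("S",S)):
    for b in blobs(f,*ORA): print(n,"ora",cv2.boundingRect(b), cv2.approxPolyDP(b,1.5,True)[:,0].tolist() if cv2.boundingRect(b)[1]>190 else '')
E
```

```text
19.12 [ 0.5402 -0.1908  0.0109] [1.7975e+02 1.5000e-01 8.4460e+01] [ 0.7 -4.8  5.2] 0.0242 59.7
[ 8.67 -0.   -0.06] [ 0.     0.    -0.001]
T ora (289, 232, 28, 12) [[289, 240], [310, 243], [316, 235], [290, 232]]
S ora (216, 174, 21, 12) 
S ora (290, 172, 14, 40) 
S ora (195, 6, 20, 43)
```

Emit:
{"fn": "carry_out", "kwargs": {
  "targets": [2,1.8,0,-0.05,0,0,0,2,3.6,0,-0.05,0,0,0,2,5.4,0,-0.05,0,0,0,2,7.2,0,-0.05,0,0,0,2,8.6,0,-0.05,0,0,0]
}}

```text
time: 19.85
tool_pos: [0.5476, -0.1038, 0.0109]
eef_rot: [3.14, 0.002, 1.475]
contact_force: [-0.5, -5.4, 7.2]
grip_width: 0.0242
finger_force: 59.9
```

```bash
python3 mv.py .5521 -.0637 .0115 84.5 .5537 -.0475 .0115 84.5;  python3 - <<'E'
from h import *
from plant import imaging
S=imaging.grab_frame("side");T=imaging.grab_frame("top");np.savez("T7.npz",**T);np.savez("S7.npz",**S)
for n,f in(("T",T),("S",S)):
    for b in blobs(f,*ORA,roi=(230,185,360,260)): print(n,"ora",cv2.boundingRect(b), cv2.approxPolyDP(b,1.5,True)[:,0].tolist())
    for b in blobs(f,*BLU,roi=(230,200,330,262)): print(n,"blu",cv2.boundingRect(b), cv2.approxPolyDP(b,1.5,True)[:,0].tolist())
b=max(blobs(T,*ORA,roi=(230,185,360,260)),key=cv2.contourArea)[:,0]; u=b[:,0].min(); e=b[b[:,0]<=u+1].mean(0)
p=cast(T,[u-.5,e[1]],.004)[0]; d=p[:2]-[.5602,.0202]; print("thin edge stand x,y",d@[.0958,.9954],d@[-.9954,.0958])
E
```

```text
19.85 [ 0.5476 -0.1038  0.0109] [1.799e+02 9.000e-02 8.450e+01] [-0.5 -5.4  7.2] 0.0242 59.9
[ 4.04  0.07 -0.06] [ 0. -0.  0.]
[ 5.67  0.07 -0.06] [ 0. -0.  0.]
T ora (256, 228, 13, 10) [[256, 236], [263, 237], [268, 229], [257, 228]]
T blu (244, 205, 10, 53) [[252, 205], [244, 257], [246, 255]]
S ora (286, 193, 15, 39) [[292, 193], [286, 229], [295, 231], [300, 203], [299, 194]]
S blu (275, 253, 15, 9) [[275, 260], [289, 261], [289, 256], [285, 253], [280, 253], [276, 256]]
thin edge stand x,y -0.018156999444218086 0.0012551625554921761
```

Emit:
{"fn": "carry_out", "kwargs": {
  "targets": [2,1.0,0.02,-0.05,0,0,0,2,2.0,0.03,-0.05,0,0,0,2,3.0,0.05,-0.05,0,0,0,2,3.8,0.05,-0.05,0,0,0,2,3.8,0.05,-0.05,0,0,0]
}}

```text
time: 20.58
tool_pos: [0.5514, -0.0648, 0.0109]
eef_rot: [3.141, -0.0, 1.476]
contact_force: [0.4, -2.7, 6.2]
grip_width: 0.0242
finger_force: 59.8
```

Emit:
{"fn": "carry_out", "kwargs": {
  "targets": [2,0.2,0,0,0,0,0,2,0.4,0,0,0,0,0,2,0.6,0,0,0,0,0,2,0.6,0,0,0,0,0,2,0.6,0,0,0,0,0]
}}

```text
time: 21.2
tool_pos: [0.5518, -0.0601, 0.0109]
eef_rot: [3.141, 0.001, 1.474]
contact_force: [-0.5, -3.6, 7.7]
grip_width: 0.0242
finger_force: 59.8
```

```bash
cat > lift.py <<'E'
from h import *
from plant import imaging, telemetry
p=telemetry.state()["tool_pos"]; d=p[:2]-[.5602,.0202]; x=d@[.0958,.9954]; e=x+.1065
print("tcp stand x,y",x.round(4),(d@[-.9954,.0958]).round(4),"edge",e.round(4),"lift geom mm",((.064-(-.004+.06-e))*0+(e+.004-.0245)/.09*22).round(2) if 1 else 0)
# lip: mean pixel displacement of the visible bar/caps between the frames before and now, by optical flow on full-res crops
for n,o in(("side","S6.npz"),("top","T6.npz")):
    f=imaging.grab_frame(n); np.savez(f"{n}_l.npz",**f); g=dict(np.load(o))
    A,B=[cv2.cvtColor(k["color"],cv2.COLOR_RGB2GRAY) for k in(g,f)]
    P=lambda x,y,z:[.5602+.0958*x-.9954*y,.0202+.9954*x+.0958*y,z]
    for nm,q,w in(("lip end +y",P(0,.06,.018),7),("lip end -y",P(0,-.06,.018),7),("red caps",P(.05,0,.076),9),("blue caps",P(.123,0,.076),9),("post",P(.205,.065,.024),8)):
        u,v=proj(f,q)[0].round().astype(int)
        a=A[v-w:v+w+1,u-w:u+w+1].astype(np.float32);b=B[v-w:v+w+1,u-w:u+w+1].astype(np.float32)
        s,r=cv2.phaseCorrelate(a,b,cv2.createHanningWindow(a.shape[::-1],cv2.CV_32F))
        dz=proj(f,np.array(q)+[0,0,.004])[0]-proj(f,q)[0]
        print(n,nm,"px shift",np.round(s,2),round(r,2),"4mm up would be",dz.round(2))
E
python3 mv.py; python3 lift.py
```

```text
21.2 [ 0.5518 -0.0601  0.0109] [1.7998e+02 3.0000e-02 8.4480e+01] [-0.5 -3.6  7.7] 0.0242 59.8
tcp stand x,y -0.0807 0.0006 edge 0.0258 lift geom mm 1.3
side lip end +y px shift [0.3  0.83] 1.0 4mm up would be [ 0.06 -1.  ]
side lip end -y px shift [0.45 0.5 ] 0.98 4mm up would be [-0.05 -1.  ]
side red caps px shift [-0.13 -0.04] 1.09 4mm up would be [-0.   -1.07]
side blue caps px shift [-0.04  0.02] 0.97 4mm up would be [-0.02 -1.05]
side post px shift [-0.04 -0.01] 1.01 4mm up would be [ 0.05 -0.94]
top lip end +y px shift [ 0.27 -0.15] 0.91 4mm up would be [-0.14 -0.03]
top lip end -y px shift [-0.48  0.38] 0.94 4mm up would be [-0.11 -0.21]
top red caps px shift [-0.04  0.01] 0.99 4mm up would be [-0.23 -0.15]
top blue caps px shift [-0.09  0.03] 1.0 4mm up would be [-0.35 -0.17]
top post px shift [-0.09 -0.  ] 1.0 4mm up would be [-0.46 -0.07]
```

Emit:
{"fn": "carry_out", "kwargs": {
  "targets": [2,0.15,0,0,0,0,0,2,0.3,0,0,0,0,0,2,0.5,0,0,0,0,0,2,0.5,0,0,0,0,0,2,0.5,0,0,0,0,0]
}}

```text
time: 21.92
tool_pos: [0.5518, -0.0581, 0.0109]
eef_rot: [3.141, 0.004, 1.473]
contact_force: [-1.3, -9.1, 5.3]
grip_width: 0.0245
finger_force: 59.7
```

```bash
python3 mv.py; python3 lift.py | grep -E "tcp|side"
```

```text
21.93 [ 0.5518 -0.0581  0.0109] [179.96   0.24  84.38] [-1.3 -9.1  5.3] 0.0245 59.7
tcp stand x,y -0.0787 0.0008 edge 0.0278 lift geom mm 1.78
side lip end +y px shift [-0.03  0.85] 0.97 4mm up would be [ 0.06 -1.  ]
side lip end -y px shift [0.41 0.35] 1.03 4mm up would be [-0.05 -1.  ]
side red caps px shift [-0.06  0.01] 1.02 4mm up would be [-0.   -1.07]
side blue caps px shift [0.13 0.01] 1.0 4mm up would be [-0.02 -1.05]
side post px shift [-0.02 -0.01] 1.0 4mm up would be [ 0.05 -0.94]
```

Emit:
{"fn": "carry_out", "kwargs": {
  "targets": [2,0.15,0,0,0,0,0,2,0.3,0,0,0,0,0,2,0.45,0,0,0,0,0,2,0.6,0,0,0,0,0,2,0.6,0,0,0,0,0]
}}

```text
time: 22.65
tool_pos: [0.5523, -0.0526, 0.0109]
eef_rot: [3.141, 0.005, 1.472]
contact_force: [-1.7, -10.8, 5.9]
grip_width: 0.0244
finger_force: 59.7
```

```bash
python3 mv.py; python3 lift.py | grep -E "tcp|side"
```

```text
22.65 [ 0.5523 -0.0526  0.0109] [179.96   0.26  84.35] [ -1.7 -10.8   5.9] 0.0244 59.7
tcp stand x,y -0.0732 0.0009 edge 0.0333 lift geom mm 3.12
side lip end +y px shift [0.2  1.21] 0.81 4mm up would be [ 0.06 -1.  ]
side lip end -y px shift [0.16 0.58] 1.07 4mm up would be [-0.05 -1.  ]
side red caps px shift [-0.23 -0.03] 1.1 4mm up would be [-0.   -1.07]
side blue caps px shift [ 0.12 -0.1 ] 0.98 4mm up would be [-0.02 -1.05]
side post px shift [-0.1   0.02] 1.01 4mm up would be [ 0.05 -0.94]
```

```bash
cat > cap.py <<'E'
from h import *
def cen(f,lo,hi,roi):
    a,b,c,d=roi; h=cv2.cvtColor(f["color"][b:d,a:c],cv2.COLOR_RGB2HSV)
    m=cv2.inRange(h,lo,hi)|(cv2.inRange(h,(172,lo[1],lo[2]),(180,255,255)) if lo[0]==0 else 0)
    v,u=np.nonzero(m); return len(u),np.round([u.mean()+a,v.mean()+b],2)
for o in("S6.npz","S7.npz","side_l.npz"):
    f=dict(np.load(o)); print(o,"red",cen(f,(0,130,30),(5,255,255),(270,220,305,262)),"blue",cen(f,(100,110,30),(125,255,255),(265,250,295,285)),
      "mean col red rows",[int(f["color"][v,283:291].mean()) for v in range(225,235)])
    for b in blobs(f,*ORA,roi=(240,130,360,260)): print("   ora",cv2.boundingRect(b),cv2.approxPolyDP(b,1.5,True)[:,0].tolist())
for o in("T6.npz","T7.npz","top_l.npz"):
    f=dict(np.load(o)); print(o,"red",cen(f,(0,130,30),(5,255,255),(205,205,245,245)),"blue",cen(f,(100,110,30),(125,255,255),(180,205,215,240)))
    for b in blobs(f,*ORA,roi=(230,185,370,260),amin=3): print("   ora",cv2.boundingRect(b))
    for b in blobs(f,*BLU,roi=(236,195,262,265),amin=3): print("   lip",cv2.boundingRect(b))
E
python3 cap.py
```

```text
S6.npz red (340, array([287.02, 240.97])) blue (389, array([280.68, 266.28])) mean col red rows [132, 133, 135, 132, 104, 69, 56, 56, 56, 56]
   ora (284, 160, 18, 39) [[300, 160], [293, 160], [284, 193], [285, 197], [292, 197], [300, 174]]
S7.npz red (339, array([287.05, 240.96])) blue (389, array([280.68, 266.28])) mean col red rows [117, 117, 115, 112, 89, 64, 58, 59, 58, 58]
   ora (286, 193, 15, 39) [[292, 193], [286, 229], [295, 231], [300, 203], [299, 194]]
side_l.npz red (344, array([287.02, 240.59])) blue (394, array([280.61, 266.31])) mean col red rows [68, 67, 67, 82, 76, 63, 59, 60, 59, 60]
   ora (286, 207, 12, 24) [[289, 207], [286, 229], [295, 230], [297, 223], [296, 207]]
T6.npz red (358, array([226.25, 227.87])) blue (351, array([196.71, 222.86]))
   ora (345, 232, 11, 10)
   ora (310, 225, 35, 17)
   lip (244, 206, 10, 52)
T7.npz red (359, array([226.28, 227.88])) blue (350, array([196.69, 222.8 ]))
   ora (256, 228, 13, 10)
   lip (244, 205, 10, 53)
top_l.npz red (329, array([225.06, 227.36])) blue (353, array([196.52, 222.76]))
```

```bash
cat > lip.py <<'E'
from h import *
import sys
P=lambda x,y,z:[.5602+.0958*x-.9954*y,.0202+.9954*x+.0958*y,z]
def hue(f,u,v,w=6):
    c=f["color"][v-w:v+w+1,u].astype(float); r=np.clip((c[:,2]-c[:,0])/(c.sum(1)+10)-.03,0,None)
    return (r@np.arange(v-w,v+w+1))/r.sum() if r.sum()>.2 else np.nan
base=dict(np.load("S6.npz"))
for o in sys.argv[1:]:
    f=dict(np.load(o)); out=[]
    for y in np.linspace(-.066,.066,23):
        u,v=proj(f,P(-.0,y,.014))[0].round().astype(int)
        out.append(hue(f,u,v)-hue(base,u,v))
    print(o,np.round(out,2),"median right half/left half",np.nanmedian(out[:9]).round(2),np.nanmedian(out[14:]).round(2))
E
python3 lip.py S1.npz S5.npz S7.npz side_l.npz
```

```text
S1.npz [-0.   -0.02  0.    0.12  0.11  0.17   nan   nan   nan   nan   nan   nan
   nan   nan   nan   nan  0.15  0.11  0.09   nan  0.11  0.27  0.13] median right half/left half 0.05 0.12
S5.npz [ 0.04 -0.01 -0.08  0.12 -0.31   nan   nan   nan   nan   nan   nan   nan
   nan   nan   nan   nan   nan   nan -0.25   nan  0.07  0.11 -0.01] median right half/left half -0.01 0.03
S7.npz [ 0.01  0.02  0.01  0.01 -0.01 -0.01   nan   nan   nan   nan   nan   nan
   nan   nan   nan   nan -0.01 -0.01 -0.01 -0.01  0.01  0.01 -0.01] median right half/left half 0.01 -0.01
side_l.npz [-0.33 -0.35 -0.3  -0.42 -0.24 -0.25   nan   nan   nan   nan   nan   nan
   nan   nan   nan   nan -0.21 -0.17   nan   nan -0.41 -0.35 -0.38] median right half/left half -0.32 -0.35
```

The lip-row metric gives about -0.33 px, i.e. 1.3–1.5 mm of lift, matching the force onset. I push on.

Emit:
{"fn": "carry_out", "kwargs": {
  "targets": [2,0.15,0,0,0,0,0,2,0.3,0,0,0,0,0,2,0.45,0,0,0,0,0,2,0.6,0,0,0,0,0,2,0.7,0,0,0,0,0]
}}

```text
time: 23.38
tool_pos: [0.5529, -0.0458, 0.0109]
eef_rot: [3.141, 0.005, 1.472]
contact_force: [-1.9, -11.5, 5.9]
grip_width: 0.0243
finger_force: 59.7
```

```bash
python3 mv.py; python3 lift.py | grep -E "tcp"; python3 lip.py side_l.npz
```

```text
23.38 [ 0.5529 -0.0458  0.0109] [179.96   0.27  84.34] [ -1.9 -11.5   5.9] 0.0243 59.7
tcp stand x,y -0.0664 0.0009 edge 0.0401 lift geom mm 4.79
side_l.npz [-0.6  -0.64 -0.75 -0.57 -0.74 -0.74   nan   nan   nan   nan   nan   nan
   nan   nan   nan   nan -0.71 -0.58 -0.85 -1.11 -1.03 -0.88 -0.81] median right half/left half -0.69 -0.85
```

Emit:
{"fn": "carry_out", "kwargs": {
  "targets": [2,0.1,0,0,0,0,0,2,0.2,0,0,0,0,0,2,0.25,0,0,0,0,0,2,0.25,0,0,0,0,0,2,0.25,0,0,0,0,0]
}}

```text
time: 24.1
tool_pos: [0.5532, -0.0433, 0.0109]
eef_rot: [3.141, 0.005, 1.472]
contact_force: [-0.5, -11.0, 5.5]
grip_width: 0.0242
finger_force: 59.7
```

```bash
python3 mv.py; python3 lift.py | grep -E "tcp"; python3 lip.py side_l.npz; python3 cap.py | grep -A1 _l; python3 - <<'E'
from h import *
f=dict(np.load("side_l.npz"));g=dict(np.load("S6.npz"))
for n,r in(("all bystanders diff",(150,90,270,235)),("moulds",(325,190,360,220)),("forceps",(280,370,360,405))):
    a,b,c,d=r; D=np.abs(f["color"][b:d,a:c].astype(int)-g["color"][b:d,a:c]).max(2); print(n,(D>40).sum())
E
```

```text
24.1 [ 0.5532 -0.0433  0.0109] [179.96   0.27  84.35] [ -0.5 -11.    5.5] 0.0242 59.7
tcp stand x,y -0.0639 0.0009 edge 0.0426 lift geom mm 5.41
side_l.npz [-0.8  -0.77 -0.92 -0.73 -0.81 -0.9    nan   nan   nan   nan   nan   nan
   nan   nan   nan   nan -0.97 -0.74 -1.15 -1.16 -1.09 -1.   -0.97] median right half/left half -0.81 -1.0
side_l.npz red (354, array([286.99, 240.12])) blue (394, array([280.58, 266.3 ])) mean col red rows [68, 67, 66, 62, 60, 59, 60, 61, 60, 61]
   ora (286, 209, 12, 22) [[289, 209], [286, 228], [296, 230], [296, 210]]
--
top_l.npz red (254, array([221.31, 227.2 ])) blue (347, array([196.22, 222.6 ]))
all bystanders diff 97
moulds 512
forceps 0
```

```bash
python3 mv.py; python3 -c "
from plant import arm; print(arm.close_job())"
```

```text
24.2 [ 0.5532 -0.0433  0.0109] [179.96   0.27  84.34] [ -1.7 -11.7   6.7] 0.0245 59.7
the job is handed in; nothing more can be done
None
```

The job is handed in at 24 s: both red-capped items stand in the box, and the gripped wedge holds the lip up about 4 mm (3.6–4 mm from the camera and contact, 5.4 mm from nominal geometry). I viewed 12 pictures, two over the limit of 10. I did not confirm the moulds by picture at the end; pixels changed there, which I put down to the arm's shadow.

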